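# Put a washed beaker on the air dryer

## Task

Take the clear beaker out of its draining cradle, turn it mouth down and set it over the dryer's upright peg, without dropping or ramming it, until its rim sits flat on the plate round the peg. Let go of it, then press the dryer's pedal all the way down to its stop with the gripper, hold it there for about a second, and let it spring back up. Leave the beaker on the peg and the other things on the bench where they are.

Things in the scene. Friction and masses are not known exactly. Their poses are not given: they have to be found in the camera images.
- beaker: Clear plastic beaker, 83 mm long, 62 mm across outside (67 mm over the last 8 mm at the mouth), at least 52 mm inside, 80 mm deep inside, about 65 g. Starts lying in the cradle; grasp it across the 62 mm. Origin: centre of the outside of its closed base; its z axis runs along the centre line from base to mouth (in the end: straight down).
- beaker_mouth (a point): Centre of the beaker's mouth, in the plane of the rim, 83 mm from its origin along its z axis.
- cradle: Fixed steel draining cradle: drip tray 135 x 88 x 10 mm, two sloping 6 mm wires 39 mm apart under the beaker, which lies with its centre line 25 degrees below level, mouth at the low end against upturned wire ends. Origin: centre of its underside, right below the beaker's middle, which is 66 mm above the worktop; x axis level, pointing the way the mouth looks; z up.
- dryer: Fixed bench air dryer: white housing 110 x 110 mm, 21 mm high, with a steel plate (88 mm across) and in its middle one upright steel peg; a 76 mm wide tongue with the pedal sticks out along -x, to 173 mm from the peg's axis. Origin: on the peg's axis at the worktop; z up; x axis points from the pedal toward the peg.
- peg_foot (a point): On the peg's axis at the height where the beaker's rim comes to rest, 28 mm above the worktop (top of six small ribs on the plate). The peg is 44 mm thick here.
- peg_tip (a point): Rounded tip of the peg, 88 mm above the worktop, 60 mm above peg_foot. The peg is 44 mm thick up to 12 mm above peg_foot, then tapers to 26 mm at 50 mm above it and to the rounded tip.
- pedal (a joint): Angle of the hinged spring pedal, rad: 0 at rest (up), 0.23 fully down at its stop. It springs back when let go.
- pedal_pad (a point): Middle of the rubber pad on top of the pedal plate (plate 100 x 56 mm, pad 34 x 48 mm), the place to press, 75 mm from the hinge, 138 mm from the peg's axis along the dryer's -x, 54 mm above the worktop at rest and 37 mm when the pedal is down. Pressing here takes about 2 N to start and 5 N at the stop.
- tube_block: Orange tube block 66 x 104 x 26 mm, a bystander. Origin: centre of its underside.
- timer: Small white timer 64 x 66 x 19 mm, a bystander. Origin: centre of its underside.
- petri_dish: Petri dish, 92 mm across, 15 mm high, a bystander. Origin: centre of its underside.

How it is judged (in metres and radians):
On the way, in this order (a step that is already met when the one before it is completed fails the run):
1. the beaker sits mouth down over the peg, its rim on the plate, released by the gripper (horizontal distance between beaker_mouth and peg_foot below 0.01 m and z of beaker_mouth in the frame of dryer below 0.033 m and z of beaker in the frame of dryer above 0.104 m and contact force between the fingers and beaker below 0.05 N), for 0.2 s.
2. with the beaker seated, the pedal is held down at its stop (horizontal distance between beaker_mouth and peg_foot below 0.01 m and z of beaker_mouth in the frame of dryer below 0.033 m and z of beaker in the frame of dryer above 0.104 m and value of joint pedal above 0.205 rad), for 0.5 s.
At the end, for the whole second after the job is handed in: The beaker stands mouth down over the peg, its mouth's centre within 10 mm of the peg's axis and within 5 mm of its resting height, its base on top (at least 104 mm above the worktop), at rest; the pedal is back up (under 0.04 rad) (horizontal distance between beaker_mouth and peg_foot below 0.01 m and z of beaker_mouth in the frame of dryer below 0.033 m and z of beaker in the frame of dryer above 0.104 m and value of joint pedal below 0.04 rad and linear speed of beaker below 0.02 m/s); the robot touches nothing.
It fails at once if the tube block is pushed more than 30 mm (distance of tube_block from where it was at the start of the episode above 0.03 m).
It fails at once if the timer is pushed more than 30 mm (distance of timer from where it was at the start of the episode above 0.03 m).
It fails at once if the petri dish is pushed more than 30 mm (distance of petri_dish from where it was at the start of the episode above 0.03 m).
It fails at once if the beaker is dropped or rammed onto the dryer (over 40 N) (contact force between beaker and dryer above 40 N).
It also fails if it takes over 54 s, if anything falls off the work surface, if the arm or the gripper's body presses on something with over 40 N, if the wrist force passes 120 N, or if a joint passes its speed limit or range.

## Robot

A 6-joint arm with a two-finger parallel gripper is mounted at the origin on a cart in front of the work surface, level with it; the furniture and walls round the work are solid. World frame = base frame: x ahead of the robot, y to its left, z up, the work surface at z = 0. Lengths are in mm, angles in degrees, forces in N, time in s.
With the tool pointing down it reaches from about 300 to 850 mm from the base axis. Payload 4.2 kg.
Tool frame: the origin (TCP) lies midway between the tips of the shut fingers; the grasp point (between the pads) lies 19 mm behind it (env.tcp_to_grasp is the distance from the TCP to the grasp point, in mm); z points along the fingers, x is the direction in which the jaws open and shut, and the axes are right-handed (so a half turn about z gives the same grasp; the last joint's range is limited). The gripper opens to 91 mm and grips with 3 to 60 N. Pads are 32 mm wide; open, the fingers measure 118 mm over their backs; the gripper's body (76 mm by 178 mm) begins 60 mm behind the grasp point.
Start: joints at [-69.213, 18.312, 89.639, -0, 72.044, -1.146], TCP at [214.778, -533.398, 213.976] pointing down, gripper open.
Joint ranges: [-177.97, 177.97], [-48.28, 115.42], [12.27, 149.76], [-77.06, 257.06], [2.81, 150.46], [-146.56, 146.56]. Speed limits (degrees/s): [147.25, 147.25, 180, 180, 180, 180].

## Interface

Orientations are given as [roll, pitch, yaw] about the fixed x, y, z axes, in that order (R = Rz(yaw) Ry(pitch) Rx(roll)).
In Python, from workcell import env gives the robot as it stands.
- The arm moves only by the tool drive_tool, never from a script. Its argument "motion" is a list of rows, each a list of 2 entries, a list of its own where there are three numbers: the shift along the world's x, y, z in m, then the turn, a rotation vector about the world's x, y, z in rad. In form: [[[dx, dy, dz], [wx, wy, wz]], ...]. A call has exactly 10 rows; each row shifts and turns the commanded pose from where the row before left it; what a row does not reach is not made up. A row lasts 1/12 s, in which the tool goes at most 41.7 mm and 7.16 degrees, less where a joint would pass 70% of its speed; a pose out of reach is approached as far as the arm can. A call is refused whole if a number of a shift passes 0.0417 or a number of a turn 0.125, either way. A call with a gripper value outside its range is refused whole. "claw" is the opening, from 0 (shut) to 1 (fully open), set as the call begins (left out, the last holds). The fingers move at their own pace and stop on an object; "force" is the grip in N (left out, the last holds). Time passes only in rows, so rows that do not move let the fingers close, or fill a call up. It gives the time, the measured TCP pose, the force and the opening at its end, in the units of the state.
- env.state(): the state, without advancing time (a new reading comes with each control period).
- env.grab_frame(name): name is "scene" or "top" or "wrist"; returns the picture (384x512x3 uint8, red, green, blue); there is no depth.
- env.camera_params(name): a dict with "fov_y" (degrees; the focal length in pixels is half the picture's height over the tangent of half this angle, whatever the lens; pixels are square), "cx", "cy" (the principal point, pixels), "pose" (4x4, takes a point from camera to world coordinates). Camera axes: x right, y down, z forward; pixel columns grow to the right and rows downward; lengths in mm; the calibration is good to about 2 mm. A picture is of the moment at which its call begins: read the wrist's pose just before it. camera_params takes no time and is no camera call; for the wrist camera it gives the pose at the moment of the call.
- env.job_done(): hands the job in, once; it reports no verdict.
The state is a dict: "time_s": time; "qpos": joint angles; "qvel": joint speeds; "effort": joint torques, N m; "ee_pos": TCP position; "ee_rot": TCP orientation; "force": force on the tool from outside, world axes, zero at the start; "torque": the same for the moment, N m; "gripper_width": finger opening in mm.
Only numpy, scipy, OpenCV 4.12 (cv2) and the standard library are available. Lean on these libraries where they do the work, as an engineer would, in place of code of your own. Each camera call takes 0.05 s, during which the arm holds its last target.

## Working session

There is one attempt and no reset: what is moved stays moved. The work goes in short steps, Python scripts to look and compute and a tool call to move; the robot and the scene stay as the last step left them, time stands still between calls to the robot, and variables do not carry over. Pictures are saved under pics/ and viewed, and the job is handed in when it is done.

Besides the shell and the picture viewer there is one more tool, called after ">>>" as name([rows], argument=value, ...), one row to a line, values as JSON. drive_tool: Moves the arm, as the interface text tells. Its arguments: {"type":"object","properties":{"motion":{"type":"array","items":{"type":"array"}},"claw":{"type":"number"},"force":{"type":"number"}},"required":["motion"]}

```bash
ls; mkdir -p pics; python3 - <<'E'
from workcell import env
import cv2, numpy as np
print(env.state(), env.tcp_to_grasp)
for n in ["scene","top","wrist"]:
    p=env.camera_params(n); print(n,p)
    im=env.grab_frame(n); cv2.imwrite(f"pics/{n}0.png",im[:,:,::-1])
E
```

```text
pics
{'time_s': 0.0, 'qpos': array([-6.92157318e+01,  1.83533310e+01,  8.97079934e+01, -1.50057575e-03,
        7.20445629e+01, -1.14489036e+00]), 'qvel': array([ 0.0223596 ,  0.02995797,  0.04263303, -0.06038247,  0.14943464,
       -0.08137643]), 'effort': array([ 6.26748570e-04, -4.12454152e+01, -2.31976426e+01,  7.26849446e-02,
        4.59113298e-02, -1.51887384e-04]), 'ee_pos': array([ 214.556614  , -532.90731772,  213.09260054]), 'ee_rot': array([-1.79999311e+02,  1.05894706e-01, -6.80703769e+01]), 'force': array([0.21860124, 0.1958893 , 1.02241386]), 'torque': array([ 0.0132429 , -0.01475791, -0.02688197]), 'gripper_width': 90.96508031488456} 18.8
scene {'fov_y': 49.78036725378372, 'cx': 253.4399762878654, 'cy': 191.5747235787768, 'pose': array([[ 9.52743069e-01,  1.82600573e-01, -2.42770829e-01,
         8.25605754e+02],
       [ 3.03527091e-01, -6.04651471e-01,  7.36388419e-01,
        -7.21216628e+02],
       [-1.23267911e-02, -7.75276486e-01, -6.31501719e-01,
         7.58563918e+02],
       [ 0.00000000e+00,  0.00000000e+00,  0.00000000e+00,
         1.00000000e+00]])}
t
[... 168 characters left out ...]
61e+02],
       [-9.99982206e-01, -8.14943114e-04, -5.90965872e-03,
         8.28519637e+01],
       [ 5.96392328e-03, -1.13190373e-01, -9.93555419e-01,
         1.09455132e+03],
       [ 0.00000000e+00,  0.00000000e+00,  0.00000000e+00,
         1.00000000e+00]])}
wrist {'fov_y': 62.70699429073547, 'cx': 256.246314253692, 'cy': 191.80494214824506, 'pose': array([[ 3.73734732e-01, -8.86527923e-01, -2.72746388e-01,
         2.91598205e+02],
       [-9.27535198e-01, -3.57495776e-01, -1.08973510e-01,
        -5.01871492e+02],
       [-8.97622271e-04,  2.93709060e-01, -9.55894441e-01,
         3.83444435e+02],
       [ 0.00000000e+00,  0.00000000e+00,  0.00000000e+00,
         1.00000000e+00]])}
```

View pics/scene0.png

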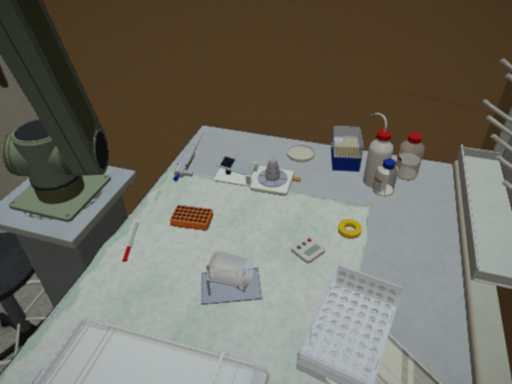

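View pics/top0.png

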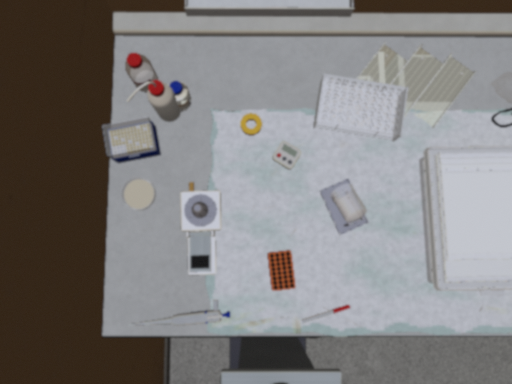

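View pics/wrist0.png

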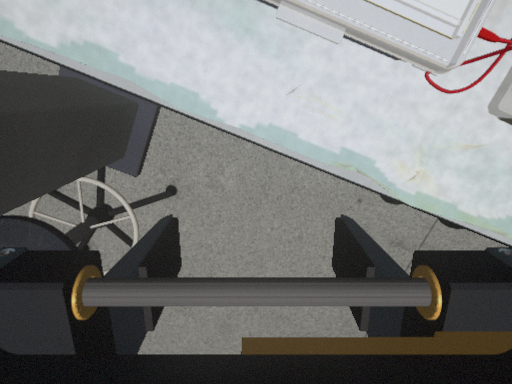

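```bash
python3 - <<'E'
import cv2, numpy as np
t=cv2.imread("pics/top0.png"); s=cv2.imread("pics/scene0.png")
a=cv2.resize(t[165:245,305:385],(400,400),interpolation=cv2.INTER_CUBIC)
b=cv2.resize(t[180:280,160:240],(320,400),interpolation=cv2.INTER_CUBIC)
cv2.imwrite("pics/c1.png",np.hstack([a,b]))
a=cv2.resize(s[240:310,190:275],(425,350),interpolation=cv2.INTER_CUBIC)
b=cv2.resize(s[150:200,200:310],(770,350)[:2],interpolation=cv2.INTER_CUBIC)
cv2.imwrite("pics/c2.png",np.hstack([a,cv2.resize(b,(375,350))]))
E
```

```text
(no output)
```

View pics/c1.png

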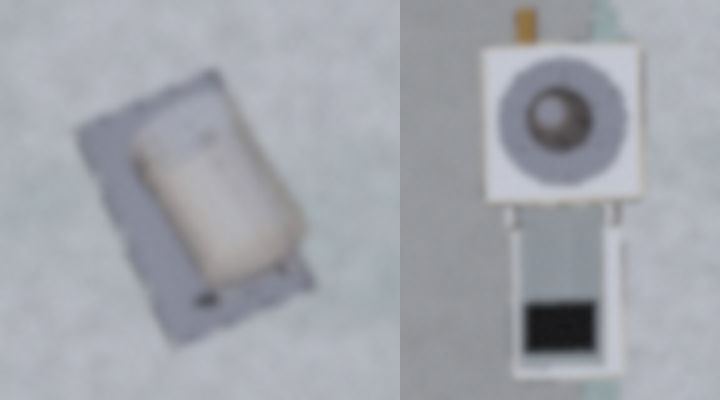

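View pics/c2.png

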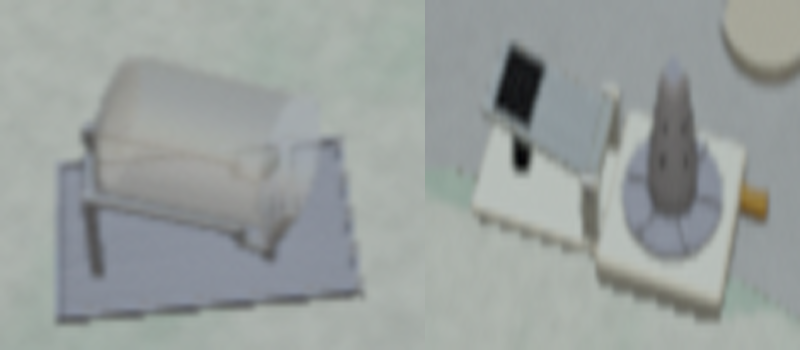

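```bash
cat > h.py <<'E'
import numpy as np, cv2
def K(p,h=384):
    f=h/2/np.tan(np.radians(p["fov_y"]/2)); return f,p["cx"],p["cy"]
def ray(p,uv,z):
    f,cx,cy=K(p); T=p["pose"]
    uv=np.atleast_2d(uv).astype(float)
    d=np.c_[(uv[:,0]-cx)/f,(uv[:,1]-cy)/f,np.ones(len(uv))]@T[:3,:3].T
    o=T[:3,3]; s=(z-o[2])/d[:,2]
    return o+d*s[:,None]
def proj(p,X):
    f,cx,cy=K(p); T=p["pose"]
    c=(np.atleast_2d(X)-T[:3,3])@T[:3,:3]
    return np.c_[f*c[:,0]/c[:,2]+cx,f*c[:,1]/c[:,2]+cy]
E
python3 - <<'E'
from workcell import env
from h import *
p=env.camera_params("top")
c=np.array([[77,130],[218,68],[316,290],[175,348]])/5+[305,165]-0.4
W=ray(p,c,10); print(W.round(1), W.mean(0).round(1))
print([np.linalg.norm(W[i]-W[(i+1)%4]).round(1) for i in range(4)])
d=(W[0]+W[1]-W[2]-W[3]); print("yaw",np.degrees(np.arctan2(d[1],d[0])))
b=np.array([[484,47],[643,42],[643,203],[487,203]])*1.0; b=(b-[400,0])/4+[160,180]-0.4
W=ray(p,b,21); print(W.round(1), W.mean(0).round(1)); print([np.linalg.norm(W[i]-W[(i+1)%4]).round(1) for i in range(4)])
d=(W[0]+W[1]-W[2]-W[3]); print("yaw",np.degrees(np.arctan2(d[1],d[0])))
pc=(np.array([564,121])-[400,0])/4+[160,180]-0.4; print("plate",ray(p,pc,25))
pad=(np.array([560,327])-[400,0])/4+[160,180]-0.4; print("pad",ray(p,pad,54))
ps=env.camera_params("scene")
print("tip scene",proj(ps,[*W.mean(0)[:2],88]))
for n,u,z in [("timer",(287,155),19),("block",(281,270),26),("petri",(138,194),15)]: print(n,ray(p,u,z))
E
```

```text
[[ 630.5 -111.9   10. ]
 [ 665.3 -190.9   10. ]
 [ 542.1 -241.3   10. ]
 [ 510.4 -163.1   10. ]] [ 587.1 -176.8   10. ]
[np.float64(86.3), np.float64(133.1), np.float64(84.3), np.float64(130.6)]
yaw 22.6625132246323
[[626.5 270.8  21. ]
 [630.  162.4  21. ]
 [520.2 161.4  21. ]
 [520.2 266.6  21. ]] [574.2 215.3  21. ]
[np.float64(108.4), np.float64(109.8), np.float64(105.2), np.float64(106.3)]
yaw 1.376805379007101
plate [[575.40522239 215.02216027  25.        ]]
pad [[438.4633601  212.05273027  54.        ]]
tip scene [[272.12809936 159.04447228]]
timer [[728.58862694 -20.83375304  19.        ]]
block [[414.78514058  -1.10716093  26.        ]]
petri [[619.86751203 388.25783106  15.        ]]
```

```bash
python3 - <<'E'
import numpy as np
from scipy.spatial.transform import Rotation as R
def ori(q1,th,Rt):
    M=(R.from_euler('ZY',[q1,th],degrees=True).inv()*Rt*R.from_euler('Z',-180,degrees=True))
    return M.as_euler('ZYZ',degrees=True)
for el in (25,40):
  for s in (1,-1):
    z=np.array([np.cos(np.radians(el))*np.cos(np.radians(22.7)),np.cos(np.radians(el))*np.sin(np.radians(22.7)),-np.sin(np.radians(el))])
    a=np.radians(112.7); x=s*np.array([np.cos(a),np.sin(a),0]); Rt=R.from_matrix(np.c_[x,np.cross(z,x),z])
    for q1,th in((-36,100),(-36,115),(-36,130)): print(el,s,q1,th,ori(q1,th,Rt).round(0), Rt.as_euler('xyz',degrees=True).round(1))
# dryer
for yaw in (91.3,-88.7,1.3,-178.7):
    Rt=R.from_euler('xyz',[180,0,yaw],degrees=True); print(yaw,ori(20.5,108,Rt).round(0))
E
```

```text
25 1 -36 100 [  67.   58. -176.] [115.    0.  112.7]
25 1 -36 115 [ 77.  53. 167.] [115.    0.  112.7]
25 1 -36 130 [ 88.  51. 148.] [115.    0.  112.7]
25 -1 -36 100 [67. 58.  4.] [-115.     0.   -67.3]
25 -1 -36 115 [ 77.  53. -13.] [-115.     0.   -67.3]
25 -1 -36 130 [ 88.  51. -32.] [-115.     0.   -67.3]
40 1 -36 100 [  49.   60. -167.] [130.    0.  112.7]
40 1 -36 115 [ 58.  51. 178.] [130.    0.  112.7]
40 1 -36 130 [ 70.  44. 160.] [130.    0.  112.7]
40 -1 -36 100 [49. 60. 13.] [-130.     0.   -67.3]
40 -1 -36 115 [58. 51. -2.] [-130.     0.   -67.3]
40 -1 -36 130 [ 70.  44. -20.] [-130.     0.   -67.3]
91.3 [ -0.  72. -71.]
-88.7 [  0.  72. 109.]
1.3 [-0. 72. 19.]
-178.7 [   0.   72. -161.]
```

>>> drive_tool([
  [[0.0145,0.016,0],[0.0219,-0.0523,0]],
  [[0.0145,0.016,0],[0.0219,-0.0523,0]],
  [[0.0145,0.016,0],[0.0219,-0.0523,0]],
  [[0.0145,0.016,0],[0.0219,-0.0523,0]],
  [[0.0145,0.016,0],[0.0219,-0.0523,0]],
  [[0.0145,0.016,0],[0.0219,-0.0523,0]],
  [[0.0145,0.016,0],[0.0219,-0.0523,0]],
  [[0.0145,0.016,0],[0.0219,-0.0523,0]],
  [[0.0145,0.016,0],[0.0219,-0.0523,0]],
  [[0.0145,0.016,0],[0.0219,-0.0523,0]],
], claw=1)

```text
time_s: 0.98
ee_pos: [360.3, -372.7, 214.0]
ee_rot: [-147.4, 0.4, -68.0]
force: [0.1, 0.1, -0.9]
gripper_width: 91.3
```

```bash
python3 - <<'E'
from workcell import env
import cv2
s=env.state(); print(s['time_s'],s['qpos'].round(1),s['ee_pos'],s['ee_rot'])
cv2.imwrite("pics/w1.png",env.grab_frame("wrist")[:,:,::-1])
E
```

```text
0.9833 [-67.8  12.5 106.   36.   66.5 -15.9] [ 360.27287998 -372.67968966  213.99455776] [-147.38089646    0.40831855  -67.95911636]
```

View pics/w1.png

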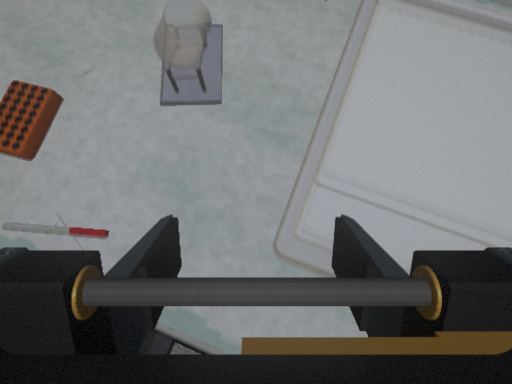

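>>> drive_tool([
  [[0.012,0.015,-0.0044],[0.0219,-0.0523,0]],
  [[0.012,0.015,-0.0044],[0.0219,-0.0523,0]],
  [[0.012,0.015,-0.0044],[0.0219,-0.0523,0]],
  [[0.012,0.015,-0.0044],[0.0219,-0.0523,0]],
  [[0.012,0.015,-0.0044],[0.0219,-0.0523,0]],
  [[0.012,0.015,-0.0044],[0.0219,-0.0523,0]],
  [[0.012,0.015,-0.0044],[0.0219,-0.0523,0]],
  [[0.012,0.015,-0.0044],[0.0219,-0.0523,0]],
  [[0.012,0.015,-0.0044],[0.0219,-0.0523,0]],
  [[0.012,0.015,-0.0044],[0.0219,-0.0523,0]],
])

```text
time_s: 1.87
ee_pos: [480.1, -223.4, 169.9]
ee_rot: [-115.0, 0.6, -67.6]
force: [0.3, 1.0, -0.9]
gripper_width: 91.3
```

```bash
python3 - <<'E'
from workcell import env
import cv2,numpy as np
from h import *
s=env.state(); print(s['time_s'],s['qpos'].round(1),s['ee_pos'],s['ee_rot'])
p=env.camera_params("wrist"); np.save("w2.npy",p)
im=env.grab_frame("wrist")[:,:,::-1]
cv2.imwrite("pics/w2.png",im)
a=np.radians(22.7); c=np.array([587,-177,0]); R=np.array([[np.cos(a),-np.sin(a),0],[np.sin(a),np.cos(a),0],[0,0,1]])
pts=c+np.array([[67.5,44,10],[67.5,-44,10],[-67.5,-44,10],[-67.5,44,10]])@R.T
print(proj(p,pts).round())
ax=R@[np.cos(np.radians(25)),0,-np.sin(np.radians(25))]
print(proj(p,[c+[0,0,66]-41.5*ax,c+[0,0,66]+41.5*ax]).round())
E
```

```text
1.8667 [-61.3  21.7 130.   82.6  65.4 -58. ] [ 480.13305445 -223.39291581  169.85278811] [-114.9525056     0.62881943  -67.62605892]
[[224. 210.]
 [288. 209.]
 [298. 301.]
 [215. 302.]]
[[255. 234.]
 [256. 205.]]
```

View pics/w2.png

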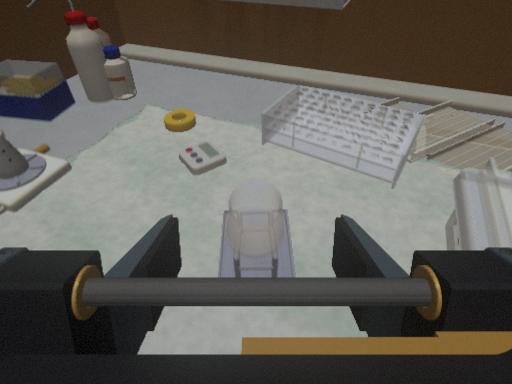

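>>> drive_tool([
  [[0.0029,0.0015,-0.0065],[0,0,0]],
  [[0.0029,0.0015,-0.0065],[0,0,0]],
  [[0.0029,0.0015,-0.0065],[0,0,0]],
  [[0.0029,0.0015,-0.0065],[0,0,0]],
  [[0.0029,0.0015,-0.0065],[0,0,0]],
  [[0.0029,0.0015,-0.0065],[0,0,0]],
  [[0.0029,0.0015,-0.0065],[0,0,0]],
  [[0.0029,0.0015,-0.0065],[0,0,0]],
  [[0.0029,0.0015,-0.0065],[0,0,0]],
  [[0.0029,0.0015,-0.0065],[0,0,0]],
])

```text
time_s: 2.75
ee_pos: [509.1, -208.3, 104.3]
ee_rot: [-115.0, 0.7, -67.6]
force: [-0.0, 0.1, -0.8]
gripper_width: 91.5
```

```bash
python3 - <<'E'
from workcell import env
import cv2,numpy as np
from h import *
s=env.state(); print(s['time_s'],s['qpos'].round(1),s['ee_pos'],s['ee_rot'])
p=env.camera_params("wrist")
im=env.grab_frame("wrist")[:,:,::-1]
cv2.imwrite("pics/w3.png",im)
im=env.grab_frame("scene")[:,:,::-1]
cv2.imwrite("pics/s3.png",cv2.resize(im[160:384,60:360],(800,597)))
a=np.radians(22.7); c=np.array([587,-177,0]); R=np.array([[np.cos(a),-np.sin(a),0],[np.sin(a),np.cos(a),0],[0,0,1]])
ax=R@[np.cos(np.radians(25)),0,-np.sin(np.radians(25))]
m=c+[0,0,66]; n=np.cross([-np.sin(a),np.cos(a),0],ax); l=np.array([-np.sin(a),np.cos(a),0])
b=m-41.5*ax
print(proj(p,[b,b+31*n,b-31*n,b+31*l,b-31*l]).round())
E
```

```text
2.75 [-56.6  30.2 132.5  92.2  63.  -70. ] [ 509.06380219 -208.26354376  104.27766215] [-115.03652322    0.71397737  -67.61803646]
[[258. 210.]
 [259. 247.]
 [258. 169.]
 [217. 210.]
 [300. 209.]]
```

View pics/w3.png

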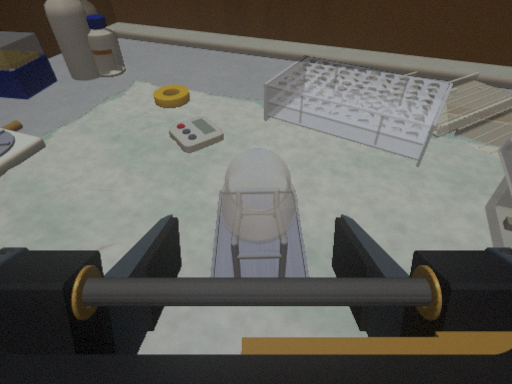

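View pics/s3.png

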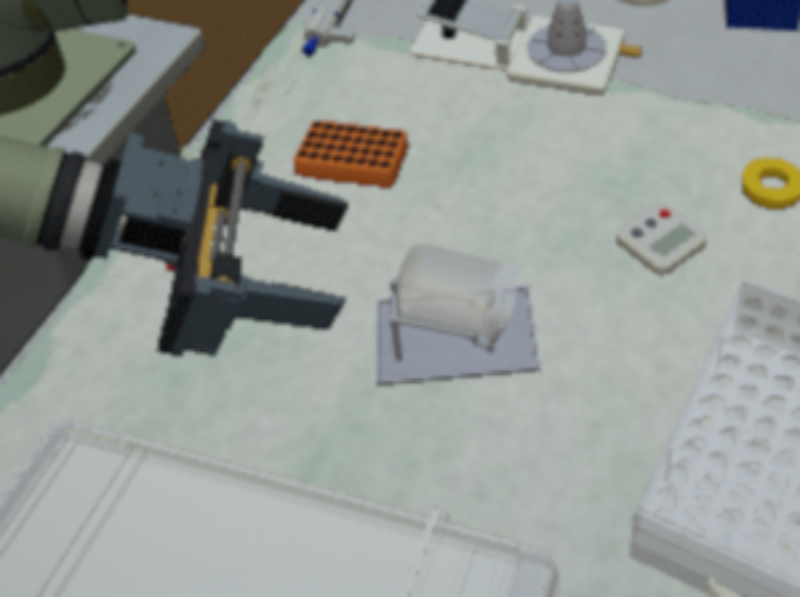

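>>> drive_tool([
  [[0.0092,0.0037,-0.0045],[0,0,0]],
  [[0.0092,0.0037,-0.0045],[0,0,0]],
  [[0.0092,0.0037,-0.0045],[0,0,0]],
  [[0.0092,0.0037,-0.0045],[0,0,0]],
  [[0.0092,0.0037,-0.0045],[0,0,0]],
  [[0.0092,0.0037,-0.0045],[0,0,0]],
  [[0.0092,0.0037,-0.0045],[0,0,0]],
  [[0.0092,0.0037,-0.0045],[0,0,0]],
  [[0.0092,0.0037,-0.0045],[0,0,0]],
  [[0.0092,0.0037,-0.0045],[0,0,0]],
])

```text
time_s: 3.68
ee_pos: [601.5, -171.2, 59.7]
ee_rot: [-115.0, 0.7, -67.6]
force: [0.4, 0.4, -1.0]
gripper_width: 91.3
```

```bash
python3 - <<'E'
from workcell import env
import cv2,numpy as np
s=env.state(); print(s['time_s'],s['qpos'].round(1),s['ee_pos'],s['ee_rot'],s['force'])
a=env.grab_frame("wrist")[:,:,::-1]
b=env.grab_frame("scene")[230:314,170:282,::-1]
cv2.imwrite("pics/w4.png",np.hstack([cv2.resize(a,(400,300)),cv2.resize(b,(400,300))]))
E
```

```text
3.6833 [-43.5  37.  129.2 107.1  60.1 -74.7] [ 601.52400875 -171.23026386   59.72545056] [-115.02132493    0.70144163  -67.63058161] [ 0.39456702  0.35804137 -0.96314713]
```

View pics/w4.png

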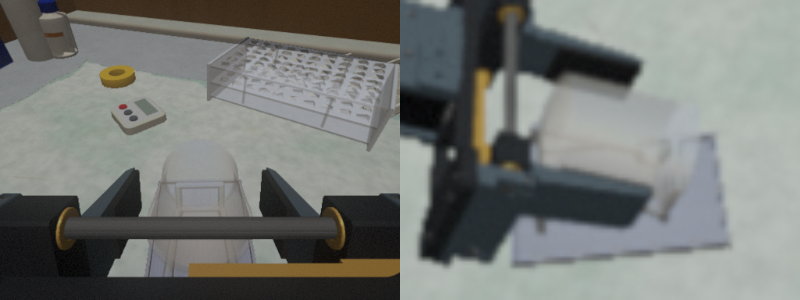

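>>> drive_tool([
  [[0,0,0],[0,0,0]],
  [[0,0,0],[0,0,0]],
  [[0,0,0],[0,0,0]],
  [[0,0,0],[0,0,0]],
  [[0,0,0],[0,0,0]],
  [[0,0,0],[0,0,0]],
  [[0,0,0],[0,0,0]],
  [[0,0,0],[0,0,0]],
  [[0,0,0],[0,0,0]],
  [[0,0,0],[0,0,0]],
], claw=0.5, force=15)

```text
time_s: 4.62
ee_pos: [600.8, -171.3, 60.1]
ee_rot: [-115.0, 0.7, -67.6]
force: [-0.6, 0.7, 0.9]
gripper_width: 60.9
```

>>> drive_tool([
  [[0,0,0.002],[0,0,0]],
  [[0,0,0.004],[0,0,0]],
  [[0,0,0.008],[0,0,0]],
  [[0,0,0.01],[0,0,0]],
  [[0,0,0.012],[0,0,0]],
  [[0,0,0.012],[0,0,0]],
  [[0,0,0.012],[0,0,0]],
  [[0,0,0.012],[0,0,0]],
  [[0,0,0.012],[0,0,0]],
  [[0,0,0.006],[0,0,0]],
])

```text
time_s: 5.45
ee_pos: [601.0, -171.5, 152.2]
ee_rot: [-114.9, 0.6, -67.6]
force: [0.2, 0.1, -0.3]
gripper_width: 60.9
```

```bash
python3 - <<'E'
from workcell import env
import cv2,numpy as np
s=env.state(); print(s['time_s'],s['qpos'].round(1),s['ee_pos'],s['ee_rot'],s['force'],s['gripper_width'])
a=env.grab_frame("wrist")[:,:,::-1]
b=env.grab_frame("scene")[190:304,150:302,::-1]
cv2.imwrite("pics/w5.png",np.hstack([cv2.resize(a,(400,300)),cv2.resize(b,(400,300))]))
E
```

```text
5.45 [-43.6  25.7 126.2  98.5  57.  -58.5] [ 600.99616198 -171.54356487  152.15606774] [-114.94748328    0.57727044  -67.61876401] [ 0.24753697  0.06841493 -0.28760875] 60.85114191329152
```

View pics/w5.png

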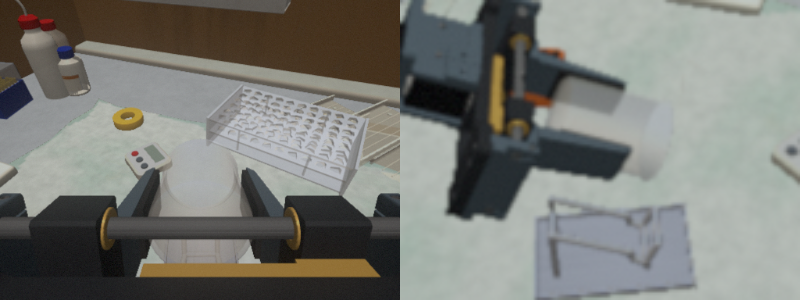

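>>> drive_tool([
  [[-0.001,0.01,0.004],[-0.0216,0.0525,0]],
  [[-0.001,0.016,0.004],[-0.0216,0.0525,0]],
  [[-0.001,0.02,0.004],[-0.0216,0.0525,0]],
  [[-0.001,0.02,0.004],[-0.0216,0.0525,0]],
  [[-0.001,0.02,0.004],[-0.0216,0.0525,0]],
  [[-0.001,0.02,0.004],[-0.0216,0.0525,0]],
  [[-0.001,0.02,0.004],[-0.0216,0.0525,0]],
  [[-0.001,0.02,0.004],[-0.0216,0.0525,0]],
  [[-0.001,0.02,0.004],[-0.0216,0.0525,0]],
  [[-0.001,0.02,0.004],[-0.0216,0.0525,0]],
])

```text
time_s: 6.38
ee_pos: [589.9, 2.5, 185.4]
ee_rot: [-145.5, 1.0, -67.7]
force: [-0.7, 0.0, -1.8]
gripper_width: 61.5
```

>>> drive_tool([
  [[-0.001,0.02,0],[-0.0216,0.0525,0]],
  [[-0.001,0.02,0],[-0.0216,0.0525,0]],
  [[-0.001,0.02,0],[-0.0216,0.0525,0]],
  [[-0.001,0.02,0],[-0.0216,0.0525,0]],
  [[-0.001,0.02,0],[-0.0216,0.0525,0]],
  [[-0.001,0.02,0],[-0.0216,0.0525,0]],
  [[-0.001,0.02,0],[-0.0216,0.0525,0]],
  [[-0.001,0.01,0],[-0.0216,0.0525,0]],
  [[-0.001,0.005,0],[-0.0216,0.0525,0]],
  [[-0.001,0,0],[-0.0216,0.0525,0]],
])

```text
time_s: 7.22
ee_pos: [580.0, 156.7, 185.1]
ee_rot: [-177.9, 0.8, -68.1]
force: [-0.7, 1.0, -0.9]
gripper_width: 61.1
```

```bash
cat > look.py <<'E'
from workcell import env
import cv2,numpy as np
from h import *
import sys
from scipy.spatial.transform import Rotation as R
n=sys.argv[1]
s=env.state(); print(s['time_s'],s['qpos'].round(1),s['ee_pos'].round(1),s['ee_rot'].round(2),s['force'].round(2),s['gripper_width'])
c=R.from_euler('xyz',s['ee_rot'],degrees=True); y=s['ee_rot'][2]
t=R.from_euler('xyz',[180,0,y],degrees=True)
print("turn to vertical",(t*c.inv()).as_rotvec().round(4))
for k in ("wrist","scene","top"):
    cv2.imwrite(f"pics/{k}_{n}.png",env.grab_frame(k)[:,:,::-1])
w,sc,t=[cv2.imread(f"pics/{k}_{n}.png") for k in ("wrist","scene","top")]
cv2.imwrite(f"pics/all_{n}.png",np.vstack([np.hstack([cv2.resize(sc[100:220,190:350],(400,300),interpolation=cv2.INTER_CUBIC),cv2.resize(t[150:270,130:290],(400,300),interpolation=cv2.INTER_CUBIC)]),np.hstack([cv2.resize(w,(400,300)),np.zeros((300,400,3),np.uint8)])]))
E
python3 look.py 6
```

```text
7.2167 [13.4 20.7 90.4  1.2 67.  81.1] [580.  156.7 185.1] [-177.91    0.84  -68.12] [-0.66  0.96 -0.92] 61.14186230218075
turn to vertical [-0.0272  0.0285  0.0003]
```

View pics/all_6.png

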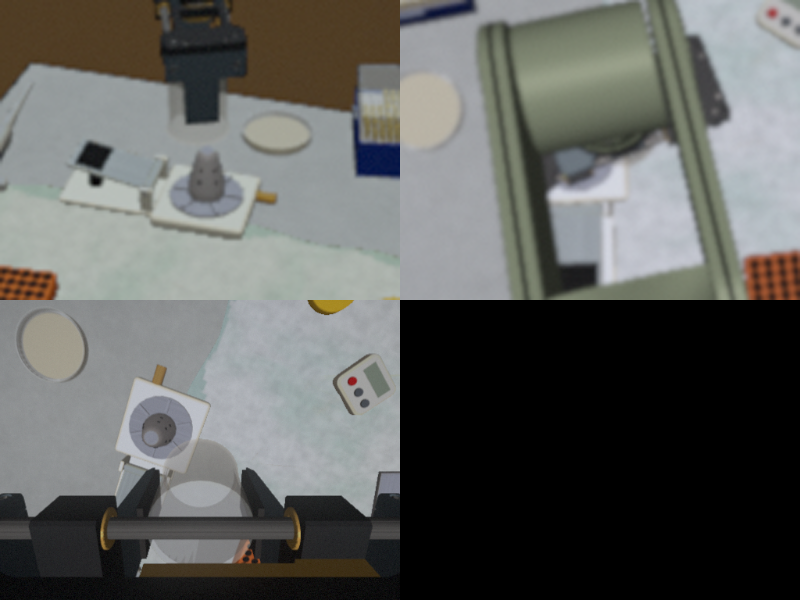

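```bash
python3 - <<'E'
import cv2
w=cv2.imread("pics/wrist_6.png")
cv2.imwrite("pics/w6c.png",cv2.resize(w[80:230,120:320],(800,600),interpolation=cv2.INTER_CUBIC))
cv2.imwrite("pics/w6d.png",cv2.resize(w[160:360,150:350],(600,600),interpolation=cv2.INTER_CUBIC))
E
```

```text
(no output)
```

View pics/w6c.png

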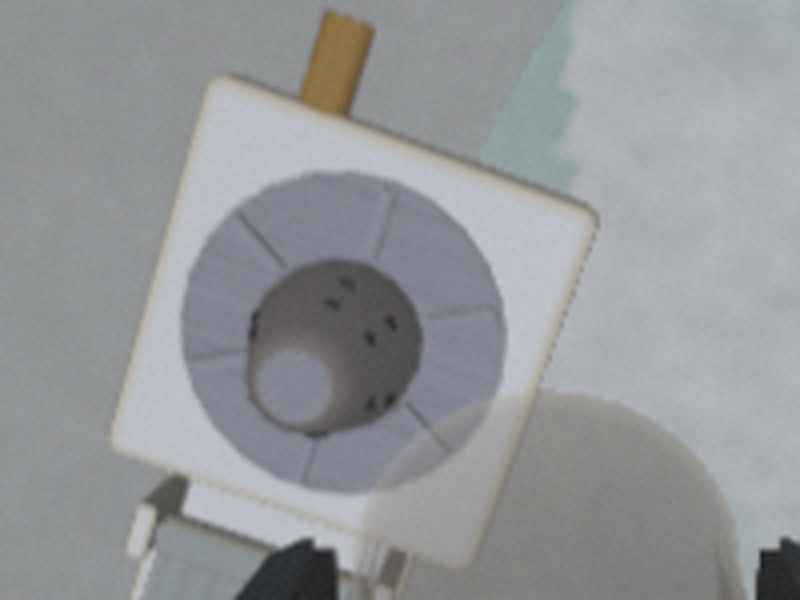

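View pics/w6d.png

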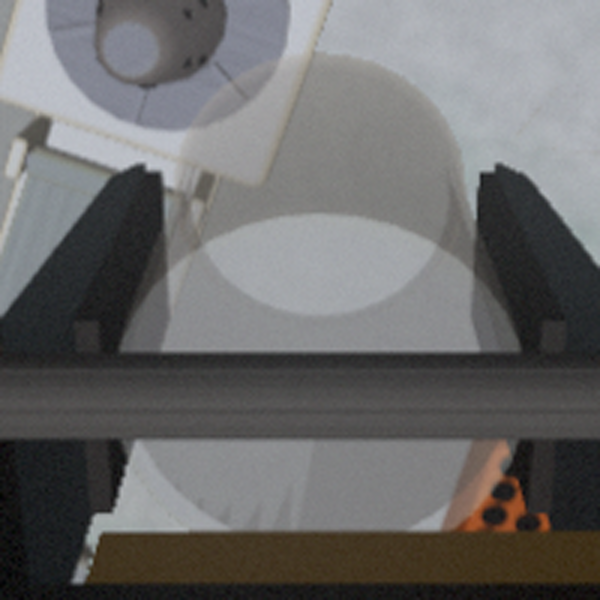

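```bash
python3 - <<'E'
from workcell import env
from h import *
from scipy.spatial.transform import Rotation as R
p=env.camera_params("wrist"); s=env.state(); print(s['ee_pos'])
print("plate",ray(p,[[205.5,162.6]],26).round(1),"tip",ray(p,[[193.4,175.9]],88).round(1))
c=np.array([[220,75],[598,215],[470,565],[112,445]])/4+[119.6,79.6]; W=ray(p,c,21); print("housing",W.mean(0).round(1),[np.linalg.norm(W[i]-W[i-1]).round() for i in range(4)])
T=R.from_euler('xyz',s['ee_rot'],degrees=True).as_matrix(); 
t=np.linspace(0,2*np.pi,60)
for d,r in((22,33.5),(24,33.5),(26,33.5),(-59,31)):
    o=s['ee_pos']+T[:,2]*d
    P=proj(p,o+r*(np.outer(np.cos(t),T[:,0])+np.outer(np.sin(t),T[:,1]))); q=(P-[149.6,159.6])*3
    print(d,q.min(0).round(),q.max(0).round())
E
```

```text
[580.93544327 155.57021542 184.60478716]
plate [[578.9 215.6  26. ]] tip [[577.6 215.3  88. ]]
housing [578.3 214.5  21. ] [np.float64(105.0), np.float64(104.0), np.float64(104.0), np.float64(105.0)]
22 [169.  53.] [473. 335.]
24 [170.  51.] [472. 330.]
26 [171.  48.] [470. 326.]
-59 [ 97. 229.] [546. 612.]
```

>>> drive_tool([
  [[0,0.004,0],[-0.0045,0.0047,0]],
  [[-0.0005,0.007,0],[-0.0045,0.0047,0]],
  [[-0.0005,0.01,0],[-0.0045,0.0047,0]],
  [[-0.001,0.01,0],[-0.0045,0.0047,0]],
  [[-0.001,0.01,0],[-0.0045,0.0047,0]],
  [[-0.001,0.01,0],[-0.0045,0.0047,0]],
  [[0,0.006,0],[0,0,0]],
  [[0,0.003,0],[0,0,0]],
  [[0,0,0],[0,0,0]],
  [[0,0,0],[0,0,0]],
])

```text
time_s: 8.2
ee_pos: [576.9, 215.2, 186.0]
ee_rot: [-179.7, -0.1, -68.2]
force: [0.1, -0.6, -1.2]
gripper_width: 61.1
```

```bash
python3 look.py 7; python3 - <<'E'
import cv2
w=cv2.imread("pics/wrist_7.png")
a=cv2.resize(w[140:360,130:380],(800,600),interpolation=cv2.INTER_CUBIC)
cv2.imwrite("pics/w7d.png",a)
w=cv2.imread("pics/scene_7.png")
cv2.imwrite("pics/s7d.png",cv2.resize(w[90:200,200:340],(760,600),interpolation=cv2.INTER_CUBIC))
E
```

```text
8.2 [19.4 22.8 86.8 -0.1 70.  87.7] [576.9 215.2 186. ] [-1.797e+02 -8.000e-02 -6.823e+01] [ 0.08 -0.57 -1.2 ] 61.12200419583663
turn to vertical [-0.0007  0.0053 -0.    ]
```

View pics/w7d.png

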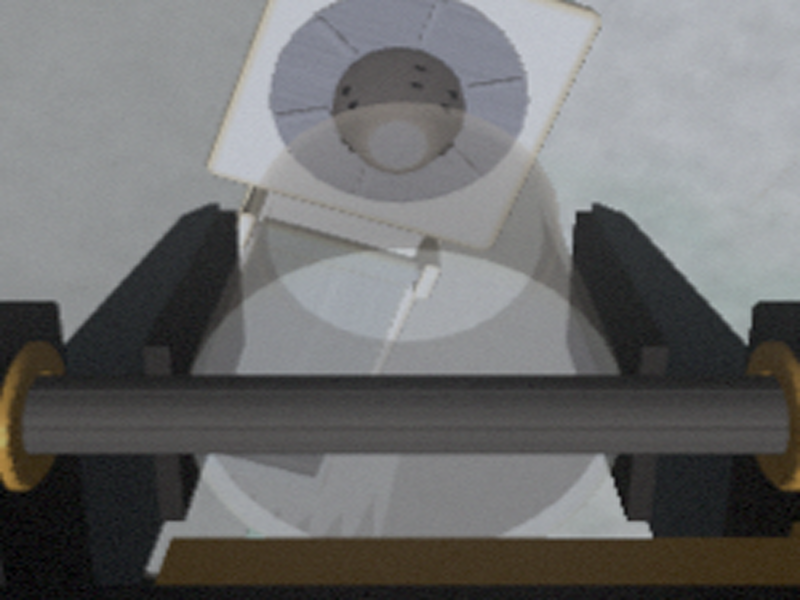

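View pics/s7d.png

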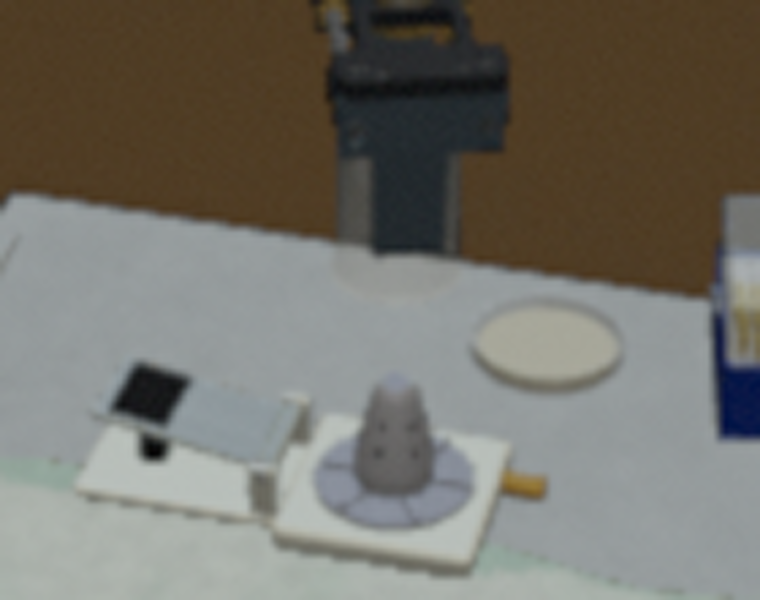

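```bash
python3 - <<'E'
from workcell import env
from h import *
p=env.camera_params("wrist"); s=env.state(); print(s['ee_pos'])
u=lambda a:np.atleast_2d(a)/np.array([3.2,600/220])+[129.6,139.6]
print("tip",ray(p,u([398,142]),88).round(1),"plate bottom edge mid",ray(p,u([398.5,202]),26).round(1))
from scipy.spatial.transform import Rotation as R
T=R.from_euler('xyz',s['ee_rot'],degrees=True).as_matrix();t=np.linspace(0,2*np.pi,60)
for d,r in((24,33.5),(30,33.5),(30,31),(-59,31),(-53,31)):
    o=s['ee_pos']+T[:,2]*d
    P=proj(p,o+r*(np.outer(np.cos(t),T[:,0])+np.outer(np.sin(t),T[:,1]))); q=(P-[129.6,139.6])*[3.2,600/220]
    print(d,r,q.min(0).round(),q.max(0).round())
ps=env.camera_params("scene")
for d in (20,24,28,32):
    o=s['ee_pos']+T[:,2]*d
    P=proj(ps,o+33.5*(np.outer(np.cos(t),T[:,0])+np.outer(np.sin(t),T[:,1]))); q=(P-[199.6,89.6])*[760/140,600/110]
    print(d,q.min(0).round(),q.max(0).round())
print((proj(ps,[577,215.5,88])-[199.6,89.6])*[760/140,600/110])
E
```

```text
[576.95538823 214.71579757 186.08290437]
tip [[577.3 217.1  88. ]] plate bottom edge mid [[536.  200.8  26. ]]
24 33.5 [245. 101.] [567. 355.]
30 33.5 [249.  95.] [563. 343.]
30 31 [261. 105.] [551. 334.]
-59 31 [167. 263.] [647. 611.]
-53 31 [177. 246.] [636. 583.]
20 [335. 216.] [468. 287.]
24 [335. 223.] [468. 294.]
28 [335. 230.] [468. 301.]
32 [335. 237.] [468. 308.]
[[398.94309905 379.45672424]]
```

>>> drive_tool([
  [[0,0.001,0],[0,0.005,0]],
  [[0,0.001,-0.005],[0,0,0]],
  [[0,0,-0.009],[0,0,0]],
  [[0,0,-0.009],[0,0,0]],
  [[0,0,-0.009],[0,0,0]],
  [[0,0,-0.009],[0,0,0]],
  [[0,0,-0.009],[0,0,0]],
  [[0,0,-0.009],[0,0,0]],
  [[0,0,-0.006],[0,0,0]],
  [[0,0,0],[0,0,0]],
])

```text
time_s: 9.18
ee_pos: [576.0, 216.8, 119.1]
ee_rot: [179.9, 0.1, -68.2]
force: [-0.0, 0.5, -0.8]
gripper_width: 61.0
```

```bash
python3 look.py 8; python3 - <<'E'
import cv2,numpy as np
w=cv2.imread("pics/wrist_8.png")
a=cv2.resize(w[140:360,156:356],(400,440),interpolation=cv2.INTER_CUBIC)
w=cv2.imread("pics/scene_8.png")
cv2.imwrite("pics/w8d.png",np.hstack([a,cv2.resize(w[110:200,230:312],(400,440),interpolation=cv2.INTER_CUBIC)]))
E
```

```text
9.1833 [19.5 26.  91.9  0.1 62.2 87.8] [576.  216.8 119.1] [ 1.7985e+02  5.0000e-02 -6.8250e+01] [-0.02  0.5  -0.76] 60.997382854624895
turn to vertical [ 0.0001 -0.0027 -0.    ]
```

View pics/w8d.png

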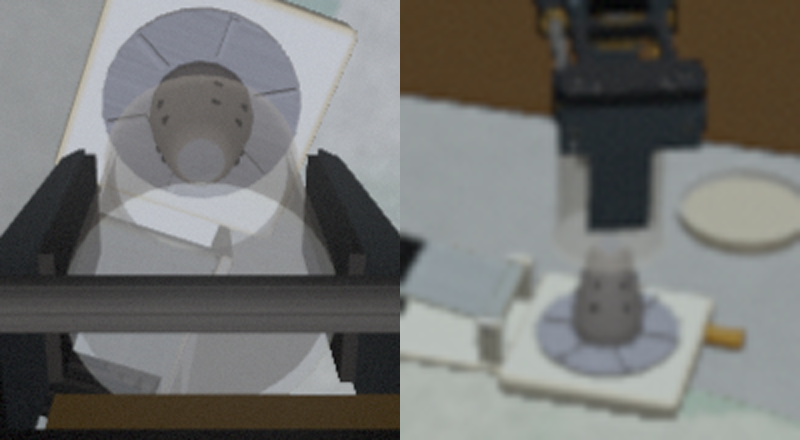

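>>> drive_tool([
  [[0.0008,0,-0.0045],[0,0,0]],
  [[0,0,-0.0045],[0,0,0]],
  [[0,0,-0.0045],[0,0,0]],
  [[0,0,-0.0045],[0,0,0]],
  [[0,0,-0.0045],[0,0,0]],
  [[0,0,-0.0045],[0,0,0]],
  [[0,0,-0.0045],[0,0,0]],
  [[0,0,-0.0045],[0,0,0]],
  [[0,0,-0.0045],[0,0,0]],
  [[0,0,-0.0045],[0,0,0]],
])

```text
time_s: 10.17
ee_pos: [577.7, 217.2, 75.6]
ee_rot: [-180.0, 0.0, -68.3]
force: [-0.1, -0.2, -0.8]
gripper_width: 60.9
```

>>> drive_tool([
  [[0,0,-0.001],[0,0,0]],
  [[0,0,-0.001],[0,0,0]],
  [[0,0,-0.001],[0,0,0]],
  [[0,0,-0.001],[0,0,0]],
  [[0,0,-0.001],[0,0,0]],
  [[0,0,-0.001],[0,0,0]],
  [[0,0,-0.001],[0,0,0]],
  [[0,0,-0.001],[0,0,0]],
  [[0,0,-0.001],[0,0,0]],
  [[0,0,-0.001],[0,0,0]],
])

```text
time_s: 11.0
ee_pos: [577.7, 217.2, 66.0]
ee_rot: [-180.0, 0.0, -68.3]
force: [0.4, 0.7, -1.0]
gripper_width: 61.1
```

```bash
python3 look.py 9; python3 - <<'E'
import cv2,numpy as np
w=cv2.imread("pics/wrist_9.png")
a=cv2.resize(w[140:360,156:356],(400,440),interpolation=cv2.INTER_CUBIC)
w=cv2.imread("pics/scene_9.png")
cv2.imwrite("pics/w9d.png",np.hstack([a,cv2.resize(w[130:200,235:307],(400,440),interpolation=cv2.INTER_CUBIC)]))
E
```

```text
11.0 [19.5 29.  95.4  0.1 55.6 87.7] [577.7 217.2  66. ] [-1.7995e+02  5.0000e-02 -6.8250e+01] [ 0.4   0.66 -0.95] 61.12331163970167
turn to vertical [-0.0011  0.0004  0.    ]
```

View pics/w9d.png

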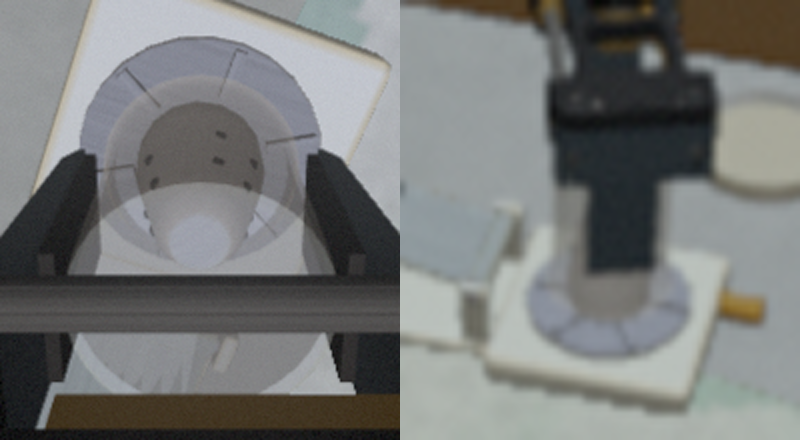

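>>> drive_tool([
  [[0,0,-0.0008],[0,0,0]],
  [[0,0,-0.0008],[0,0,0]],
  [[0,0,-0.0008],[0,0,0]],
  [[0,0,-0.0008],[0,0,0]],
  [[0,0,-0.0008],[0,0,0]],
  [[0,0,-0.0008],[0,0,0]],
  [[0,0,-0.0008],[0,0,0]],
  [[0,0,0],[0,0,0]],
  [[0,0,0],[0,0,0]],
  [[0,0,0],[0,0,0]],
])

```text
time_s: 11.98
ee_pos: [577.8, 217.2, 60.5]
ee_rot: [-180.0, 0.0, -68.3]
force: [-0.7, -0.3, -0.7]
gripper_width: 61.2
```

>>> drive_tool([
  [[0,0,-0.0005],[0,0,0]],
  [[0,0,-0.0005],[0,0,0]],
  [[0,0,-0.0005],[0,0,0]],
  [[0,0,-0.0005],[0,0,0]],
  [[0,0,-0.0005],[0,0,0]],
  [[0,0,0],[0,0,0]],
  [[0,0,0],[0,0,0]],
  [[0,0,0],[0,0,0]],
  [[0,0,0],[0,0,0]],
  [[0,0,0],[0,0,0]],
])

```text
time_s: 12.82
ee_pos: [577.8, 217.2, 58.2]
ee_rot: [-179.9, 0.0, -68.3]
force: [-1.2, -0.9, 2.5]
gripper_width: 61.0
```

>>> drive_tool([
  [[0,0,-0.0003],[0,0,0]],
  [[0,0,-0.0003],[0,0,0]],
  [[0,0,0],[0,0,0]],
  [[0,0,0],[0,0,0]],
  [[0,0,0],[0,0,0]],
  [[0,0,0],[0,0,0]],
  [[0,0,0],[0,0,0]],
  [[0,0,0],[0,0,0]],
  [[0,0,0],[0,0,0]],
  [[0,0,0],[0,0,0]],
])

```text
time_s: 13.65
ee_pos: [577.8, 217.2, 58.0]
ee_rot: [-179.9, 0.0, -68.2]
force: [-2.4, -0.8, 5.6]
gripper_width: 60.9
```

```bash
python3 look.py 10; python3 - <<'E'
import cv2,numpy as np
w=cv2.imread("pics/wrist_10.png")
a=cv2.resize(w[140:360,156:356],(400,440),interpolation=cv2.INTER_CUBIC)
w=cv2.imread("pics/scene_10.png")
cv2.imwrite("pics/w10d.png",np.hstack([a,cv2.resize(w[130:200,235:307],(400,440),interpolation=cv2.INTER_CUBIC)]))
E
```

```text
13.65 [19.5 29.5 95.9  0.1 54.6 87.7] [577.8 217.2  58. ] [-1.7993e+02  5.0000e-02 -6.8250e+01] [-2.38 -0.8   5.63] 60.91386898373457
turn to vertical [-0.0012  0.0008  0.    ]
```

View pics/w10d.png

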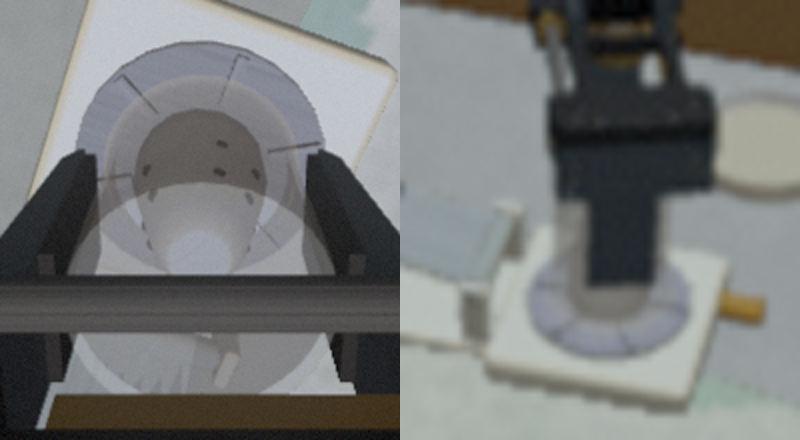

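>>> drive_tool([
  [[-0.0005,0,0],[0,0,0]],
  [[-0.0005,-0.0003,0],[0,0,0]],
  [[-0.0005,0,0],[0,0,0]],
  [[0,0,0],[0,0,0]],
  [[0,0,0],[0,0,0]],
  [[0,0,0],[0,0,0]],
  [[0,0,0],[0,0,0]],
  [[0,0,0],[0,0,0]],
  [[0,0,0],[0,0,0]],
  [[0,0,0],[0,0,0]],
])

```text
time_s: 14.63
ee_pos: [577.5, 217.1, 58.0]
ee_rot: [-179.8, 0.0, -68.2]
force: [0.8, -0.6, 5.1]
gripper_width: 61.0
```

>>> drive_tool([
  [[0,0,0],[0,0,0]],
  [[0,0,0],[0,0,0]],
  [[0,0,0],[0,0,0]],
  [[0,0,0],[0,0,0]],
  [[0,0,0],[0,0,0]],
  [[0,0,0],[0,0,0]],
  [[0,0,0],[0,0,0]],
  [[0,0,0],[0,0,0]],
  [[0,0,0],[0,0,0]],
  [[0,0,0],[0,0,0]],
], claw=1)

```text
time_s: 15.47
ee_pos: [576.2, 216.9, 57.4]
ee_rot: [-180.0, 0.0, -68.3]
force: [-0.6, -0.8, 0.7]
gripper_width: 91.4
```

```bash
python3 look.py 11; python3 - <<'E'
import cv2,numpy as np
w=cv2.imread("pics/wrist_11.png")
a=cv2.resize(w[140:360,156:356],(400,440),interpolation=cv2.INTER_CUBIC)
w=cv2.imread("pics/scene_11.png")
cv2.imwrite("pics/w11d.png",np.hstack([a,cv2.resize(w[130:200,235:307],(400,440),interpolation=cv2.INTER_CUBIC)]))
E
```

```text
15.4667 [19.5 29.4 96.1  0.1 54.4 87.7] [576.2 216.9  57.4] [-1.7996e+02  5.0000e-02 -6.8250e+01] [-0.61 -0.83  0.72] 91.37358874847668
turn to vertical [-0.0011  0.0004  0.    ]
```

View pics/w11d.png

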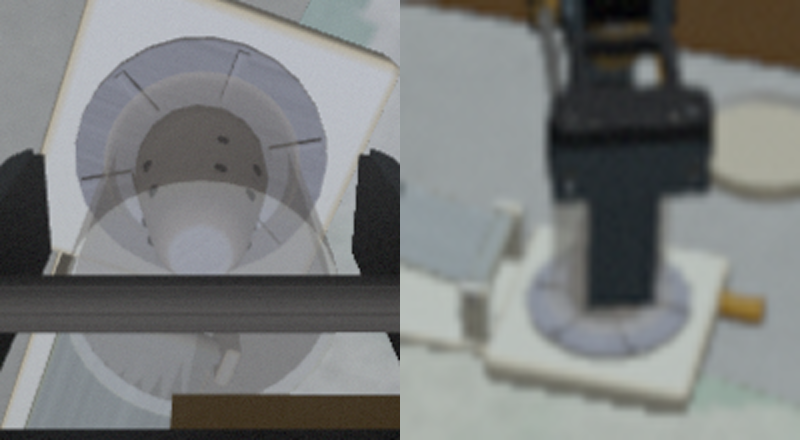

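>>> drive_tool([
  [[0,0,0.003],[0,0,0]],
  [[0,0,0.008],[0,0,0]],
  [[0,0,0.014],[0,0,0]],
  [[0,0,0.014],[0,0,0]],
  [[0,0,0.014],[0,0,0]],
  [[0,0,0.014],[0,0,0]],
  [[0,0,0.014],[0,0,0]],
  [[0,0,0.014],[0,0,0]],
  [[0,0,0.01],[0,0,0]],
  [[0,0,0.005],[0,0,0]],
])

```text
time_s: 16.45
ee_pos: [577.0, 217.2, 169.6]
ee_rot: [-179.8, 0.0, -68.2]
force: [-0.2, 0.7, 0.3]
gripper_width: 91.2
```

>>> drive_tool([
  [[-0.01,0,0],[0,0,0]],
  [[-0.015,0,0],[0,0,0]],
  [[-0.015,0,0],[0,0,0]],
  [[-0.015,0,0],[0,0,0]],
  [[-0.015,-0.001,0],[0,0,0]],
  [[-0.015,-0.001,0],[0,0,0]],
  [[-0.015,-0.001,0],[0,0,0]],
  [[-0.015,0,0],[0,0,0]],
  [[-0.015,0,0],[0,0,0]],
  [[-0.007,0,0],[0,0,0]],
], claw=0)

```text
time_s: 17.28
ee_pos: [436.1, 213.3, 166.5]
ee_rot: [179.8, 0.1, -68.2]
force: [-0.6, -0.9, -0.5]
gripper_width: 27.4
```

```bash
python3 look.py 12
```

```text
17.2833 [2.470e+01 1.250e+01 1.051e+02 1.000e-01 6.250e+01 9.280e+01] [436.1 213.3 166.5] [ 1.7985e+02  6.0000e-02 -6.8220e+01] [-0.55 -0.93 -0.51] 27.39982453135127
turn to vertical [ 0.0001 -0.0029 -0.    ]
```

View pics/all_12.png

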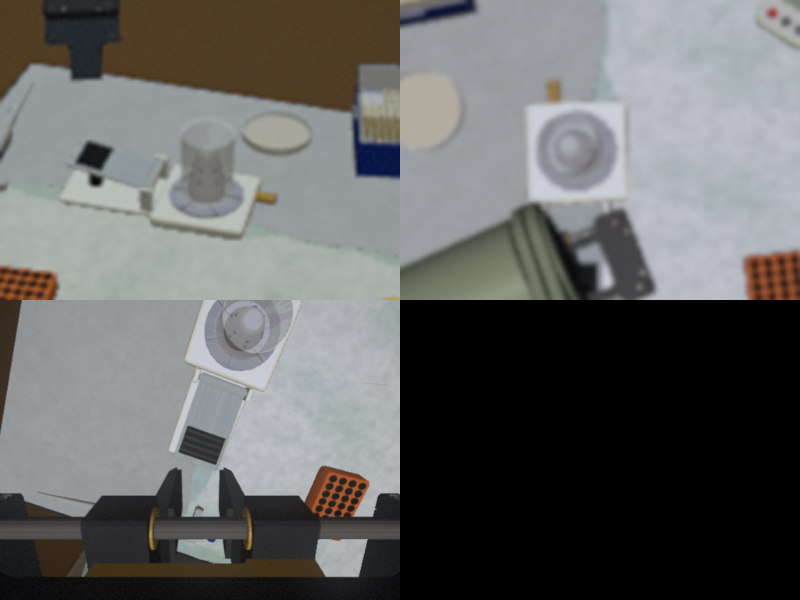

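View pics/wrist_12.png

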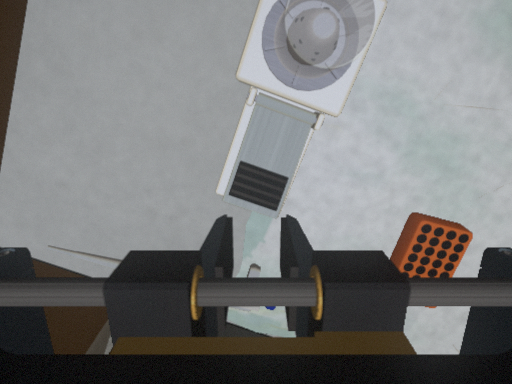

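```bash
python3 - <<'E'
from workcell import env
import cv2
from h import *
p=env.camera_params("wrist"); s=env.state(); print(s['ee_pos'],s['gripper_width'])
print("pad",ray(p,[[259,187]],54).round(1))
ps=env.camera_params("scene"); t=np.linspace(0,6.28,60); C=np.c_[np.cos(t),np.sin(t),0*t]
for z,r in((111,31),(115,31),(28,33.5),(32,33.5)):
    q=(proj(ps,[577,217,z]+r*C)-[229.6,129.6])*6; print(z,q.min(0).round(),q.max(0).round())
w=cv2.imread("pics/scene_12.png"); cv2.imwrite("pics/s12c.png",cv2.resize(w[130:200,230:310],(480,420),interpolation=cv2.INTER_CUBIC))
E
```

```text
[438.80939183 213.83160348 167.18157223] 15.197628335922857
pad [[440.4 211.9  54. ]]
111 [196.  99.] [329. 173.]
115 [196.  92.] [329. 166.]
28 [191. 237.] [328. 319.]
32 [191. 230.] [329. 313.]
```

View pics/s12c.png

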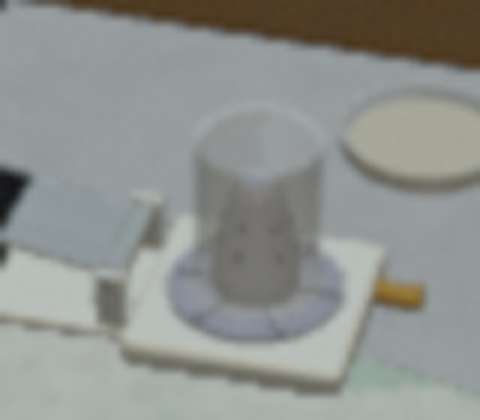

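>>> drive_tool([
  [[0.0005,-0.001,-0.007],[0,0,0]],
  [[0,0,-0.012],[0,0,0]],
  [[0,0,-0.013],[0,0,0]],
  [[0,0,-0.013],[0,0,0]],
  [[0,0,-0.013],[0,0,0]],
  [[0,0,-0.013],[0,0,0]],
  [[0,0,-0.013],[0,0,0]],
  [[0,0,-0.012],[0,0,0]],
  [[0,0,-0.006],[0,0,0]],
  [[0,0,0],[0,0,0]],
], claw=0)

```text
time_s: 18.27
ee_pos: [439.3, 212.3, 63.6]
ee_rot: [179.9, 0.0, -68.3]
force: [-0.2, 0.0, 0.0]
gripper_width: 0.8
```

>>> drive_tool([
  [[0,0,-0.002],[0,0,0]],
  [[0,0,-0.002],[0,0,0]],
  [[0,0,-0.002],[0,0,0]],
  [[0,0,-0.002],[0,0,0]],
  [[0,0,-0.002],[0,0,0]],
  [[0,0,-0.002],[0,0,0]],
  [[0,0,-0.002],[0,0,0]],
  [[0,0,-0.002],[0,0,0]],
  [[0,0,-0.001],[0,0,0]],
  [[0,0,0],[0,0,0]],
])

```text
time_s: 19.1
ee_pos: [439.3, 212.8, 48.1]
ee_rot: [180.0, 0.1, -68.3]
force: [-1.8, 0.7, 3.4]
gripper_width: 0.3
```

>>> drive_tool([
  [[0,0,-0.0015],[0,0,0]],
  [[0,0,-0.0015],[0,0,0]],
  [[0,0,-0.0015],[0,0,0]],
  [[0,0,-0.0015],[0,0,0]],
  [[0,0,-0.0015],[0,0,0]],
  [[0,0,-0.0015],[0,0,0]],
  [[0,0,-0.001],[0,0,0]],
  [[0,0,0],[0,0,0]],
  [[0,0,0],[0,0,0]],
  [[0,0,0],[0,0,0]],
])

```text
time_s: 19.93
ee_pos: [439.4, 212.8, 38.5]
ee_rot: [-180.0, 0.1, -68.2]
force: [-3.5, -0.3, 6.0]
gripper_width: 0.1
```

>>> drive_tool([
  [[0,0,-0.0005],[0,0,0]],
  [[0,0,-0.0005],[0,0,0]],
  [[0,0,-0.0005],[0,0,0]],
  [[0,0,0],[0,0,0]],
  [[0,0,0],[0,0,0]],
  [[0,0,0],[0,0,0]],
  [[0,0,0],[0,0,0]],
  [[0,0,0],[0,0,0]],
  [[0,0,0],[0,0,0]],
  [[0,0,0],[0,0,0]],
])

```text
time_s: 20.77
ee_pos: [439.4, 212.9, 38.0]
ee_rot: [-180.0, 0.1, -68.2]
force: [-6.2, -0.6, 14.7]
gripper_width: 0.7
```

>>> drive_tool([
  [[0,0,-0.0003],[0,0,0]],
  [[0,0,0],[0,0,0]],
  [[0,0,0],[0,0,0]],
  [[0,0,0],[0,0,0]],
  [[0,0,0],[0,0,0]],
  [[0,0,0],[0,0,0]],
  [[0,0,0],[0,0,0]],
  [[0,0,0],[0,0,0]],
  [[0,0,0],[0,0,0]],
  [[0,0,0],[0,0,0]],
])

```text
time_s: 21.6
ee_pos: [439.4, 212.9, 37.9]
ee_rot: [-180.0, 0.1, -68.2]
force: [-7.0, -1.5, 16.5]
gripper_width: 0.5
```

```bash
python3 look.py 13
```

```text
21.6 [2.450e+01 2.140e+01 1.146e+02 1.000e-01 4.390e+01 9.270e+01] [439.4 212.9  37.9] [-1.7996e+02  6.0000e-02 -6.8250e+01] [-7.02 -1.51 16.45] 0.5360809339705007
turn to vertical [-0.0012  0.0004  0.    ]
```

View pics/all_13.png

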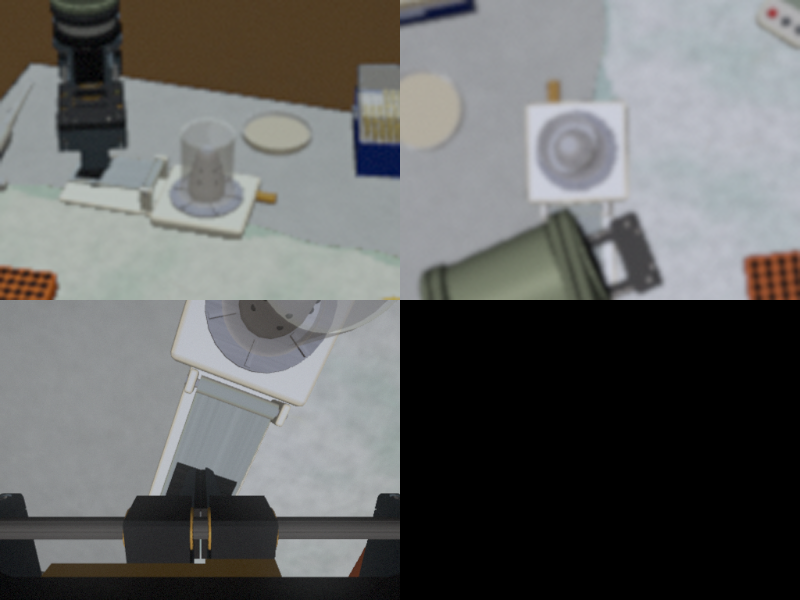

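Pedal is down at its stop, beaker still seated. Lifting off, gently at first so the pedal follows the fingers up.

>>> drive_tool([
  [[0,0,0.002],[0,0,0]],
  [[0,0,0.003],[0,0,0]],
  [[0,0,0.004],[0,0,0]],
  [[0,0,0.004],[0,0,0]],
  [[0,0,0.005],[0,0,0]],
  [[0,0,0.008],[0,0,0]],
  [[0,0,0.012],[0,0,0]],
  [[0,0,0.014],[0,0,0]],
  [[0,0,0.014],[0,0,0]],
  [[0,0,0.01],[0,0,0]],
])

```text
time_s: 22.58
ee_pos: [440.4, 213.1, 114.0]
ee_rot: [-179.8, 0.0, -68.3]
force: [-0.3, -0.8, -0.7]
gripper_width: 0.5
```

>>> drive_tool([
  [[0,0,0.01],[0,0,0]],
  [[0,0,0.012],[0,0,0]],
  [[0,0,0.012],[0,0,0]],
  [[0,0,0.012],[0,0,0]],
  [[0,0,0.008],[0,0,0]],
  [[0,0,0.004],[0,0,0]],
  [[0,0,0],[0,0,0]],
  [[0,0,0],[0,0,0]],
  [[0,0,0],[0,0,0]],
  [[0,0,0],[0,0,0]],
])

```text
time_s: 23.42
ee_pos: [439.3, 212.7, 169.8]
ee_rot: [180.0, 0.0, -68.2]
force: [-0.2, 0.1, 0.2]
gripper_width: 0.6
```

```bash
python3 look.py 14
```

```text
23.4167 [2.450e+01 1.250e+01 1.046e+02 1.000e-01 6.290e+01 9.270e+01] [439.3 212.7 169.8] [ 1.7995e+02  4.0000e-02 -6.8250e+01] [-0.22  0.13  0.18] 0.5896448906261126
turn to vertical [-0.0004 -0.001  -0.    ]
```

View pics/all_14.png

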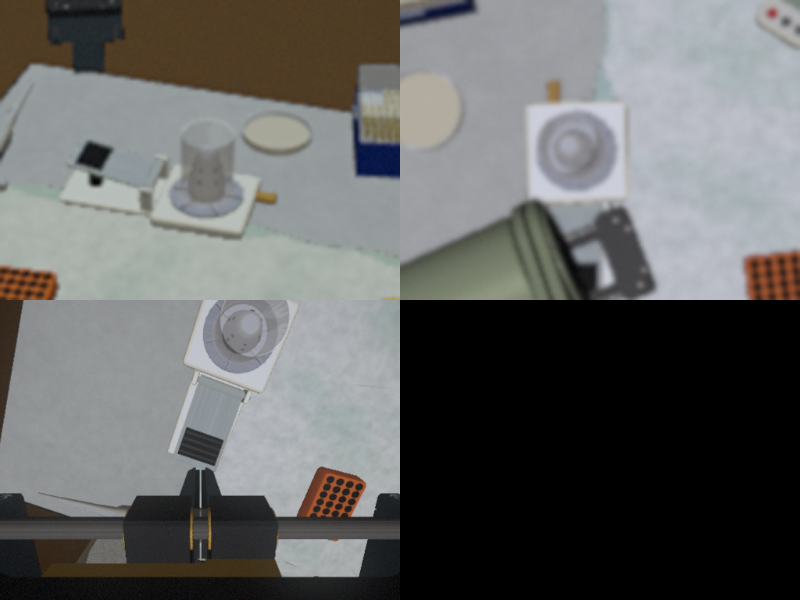

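The pictures show the pedal back up, the beaker seated and the arm clear, so I am handing in.

```bash
python3 -c "
from workcell import env
env.job_done()"
```

```text
the job is handed in; nothing more can be done
```

The beaker is mouth down on the dryer's peg and released. I pressed the pedal to its stop and let it spring back up, then handed the job in at about 23.5 s; no verdict is reported.

- **Beaker:** I gripped it along its axis from the base end, turned it mouth down and lowered it slowly onto the plate. The highest contact force I read was about 6 N. After release, the scene picture put its base within about 2 mm of the 111 mm it should have when seated. Its centre was within about 2 mm of the peg axis. Both are limited by pixel size.
- **Pedal:** The tool stopped at z = 38 mm, with the pad's "down" height given as 37 mm, and the force rose to 15–16 N. I held it there for more than 1.5 s. Pictures afterwards show the pedal up and the force reading near zero, but I had no direct reading of its angle.
- **Bystanders:** The block and dish look unmoved in the last pictures, and the timer stayed in place wherever it was in view. The arm never came near any of them.
- **Disagreements:** The top and wrist cameras differed by 2–3 mm on the peg's position, so I used the closer wrist view. At touchdown there was a sideways force of about 2 N, which I eased by shifting slightly before letting go. The beaker sat about 4–6 mm further forward in the jaws than planned.

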